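# Clear the nested tray and clamp the valve for test

### The arm

A 6-joint arm with a two-finger parallel gripper is mounted at the origin on the work surface. World frame = base frame: x ahead of the robot, y to its left, z up, the work surface at z = 0. Lengths are in m, angles in rad, forces in N, time in s.
With the tool pointing down it reaches from about 0.375 to 0.9 m from the base axis. Payload 3.1 kg.
Tool frame: the origin (TCP) lies at the very end of the fingers, on their centre line; the grasp point (between the pads) lies 19 mm behind it (manip.tcp_to_grasp is the distance from the TCP to the grasp point, in m); z points along the fingers, y is the line along which they close (so a half turn about z gives the same grasp; the last joint's range is limited). The gripper opens to 85 mm and grips with 20 to 120 N. Pads are 22 mm wide; open, the fingers measure 114 mm over their backs; the gripper's body (76 mm by 85 mm) begins 54 mm behind the grasp point. The pads swing forward as they close: fully open they stand 13 mm farther back than shut.
Start: joints at [-1.298, 0.527, 1.433, -0, 1.181, -0.178], TCP at [0.272, -0.563, 0.231] pointing down, gripper open.
Joint ranges: [-3.08, 3.08], [-0.75, 2.2], [0.22, 2.44], [-1.43, 4.57], [0, 2.65], [-2.85, 2.85]. Speed limits (rad/s): [2.79, 2.79, 3.14, 3.14, 3.14, 3.14].

### API

Orientations are given as a unit quaternion [x, y, z, w].
In Python, from bench import manip gives the robot as it stands.
- The arm moves only by the shell command python3 -m inch 'ROWS' [FORCE]. ROWS is text: rows parted by semicolons, each of 7 numbers parted by spaces: the shift along the tool's x, y, z each as a share of 0.05 m, from -1 to 1, then the turn, a rotation vector about the tool's x, y, z each as a share of 8 degrees, from -1 to 1, then the opening, from -1 (shut) to 1 (fully open). In form: x y z rx ry rz fingers; .... A call has 1 to 12 rows; each row shifts and turns the commanded pose from where the row before left it, along the tool's axes as they then stand; what a row does not reach is not made up. A row lasts 1/8 s, in which the tool goes at most 62.5 mm and 10.7 degrees, less where a joint would pass 70% of its speed; a pose out of reach is approached as far as the arm can. A call with a number of a shift or a turn outside -1 to 1 is refused whole. A call with a gripper value outside its range is refused whole. The fingers move at their own pace and stop on an object; FORCE is the grip in N (left out, the last holds). Time passes only in rows, so rows that do not move let the fingers close. It gives the time, the measured TCP pose, the force, the opening and the grip force at its end, in the units of the state.
- manip.state(): the state, without advancing time (a new reading comes with each control period).
- manip.capture(name): name is "side" or "top"; returns a dict with "frame" (420x560x3 uint8, red, green, blue), "depth" (420x560 float32, m along the optical axis (not along the pixel's ray), 0 where there is no reading), "fx", "fy", "cx", "cy" (pixels), "k1" (the pictures are not rectified: a ray, as slopes to the right and down, at radius r is drawn at 1 + k1 r^2 times it, then the intrinsics apply), "extrinsics" (4x4, takes a point from camera to world coordinates). Camera axes: x right, y down, z forward; pixel columns grow to the right and rows downward; lengths in m; the calibration is good to about 2 mm. A picture is of the moment at which its call begins.
- manip.finish_job(): hands the job in; it is judged then, once.
Trained networks look in a picture, given as the dict that the camera call returned (one of the last four; its "shot" number tells which), for a name from the list of things; names that differ only in an ending like _2 or _b are one class to them, and where a whole thing is asked for, a point or a joint stands for the part that bears it (a point fixed in the world has none). Each returns a list of dicts, best first, with "confidence" (0 to 1); they miss things now and then, are a little off and sometimes report something else, mostly with a low value. They report only what shows in the picture. A call takes as long as a camera call.
- manip.regions_of(picture, name): "pixels" (420x560 bool, what is visible of it).
- manip.pinpoint(picture, name): "at" ([x, y, z] in m, in world coordinates, good to about 4 mm: a listed point, or the origin of a listed thing).
The state is a dict: "t": time; "joints": joint angles; "dq": joint speeds; "joint_torque": joint torques, N m; "tool_pos": TCP position; "tool_rot": TCP orientation; "force": force on the tool from outside, world axes, zero at the start; "ft_torque": the same for the moment, N m; "grip_width": finger opening in m; "grasp_force": force on a finger pad.
Only numpy, scipy, OpenCV 4.12 (cv2) and the standard library are available. Lean on these libraries where they do the work, as an engineer would, in place of code of your own. Each camera call takes 0.05 s, during which the arm holds its last target. There are 200 camera calls.

### The job

Lift the handled tray, with its fittings still in it, out of the mouth of the parts bin and set it down flat in the middle of the black rubber mat. Then take the inline valve (square middle, a round pipe stub at each end) out of the bin, leaving the tee in the bin, lay it straight and fully down in the two V supports of the test fixture, and turn the clamp knob clockwise until it clicks over and the toe points along the valve, above its end. Set things down, do not drop them.

Things in the scene. Friction and masses are not known exactly. Their poses are not given: they have to be found in the camera images.
- tray: Blue shallow tray, 0.4 kg (varies) with two loose fittings, nested in the bin's mouth. Origin: centre of its underside; z up, x along its handle. Body 144 (x) x 204 (y) x 29 mm high, walls 4 mm, with a lip (overall 172 x 232 mm) that rests on the bin's rim, its underside 25 mm above the origin. It hangs 25 mm deep in the bin with 3 mm of play: lift straight up 30 mm or more.
- tray_handle (a point): Centre of the tray's steel handle bar, over the tray's middle, 70 mm above the tray's underside; axes as the tray's. The bar lies level along x, 12 mm thick (y) and 16 mm high (z), free for 115 mm between two end uprights 24 mm wide. Grip it across y.
- mat: Black rubber mat, fixed, 200 (x) x 260 (y) x 4 mm thick, lying flat on the other side of the fixture from the bin; origin at the centre of its underside. The tray goes in its middle; tray and mat need not be turned alike.
- bin: Blue open parts bin, fixed to the desk. Origin: centre of its underside. Outside 160 (x) x 220 (y) x 65 mm high, walls and floor 5 mm thick. Under the tray lie the valve and a tee, side by side: one at about y = +45 mm, the other at about y = -45 mm, either way round; both lie roughly along the bin's x.
- valve: Brass inline valve, 0.22 kg (varies): square middle block 40 (x) x 30 (y) x 30 mm high, with a round stub 22 mm in diameter on each x end, 90 mm long overall along x, both ends alike. Origin: centre of the block's underside; the axis of the stubs is 15 mm above it. Grip the block across its y sides. In the bin its underside is on the floor, 5 mm above the bin's origin.
- tee: Brass pipe tee, 64 mm long, 25 mm high, beside the valve in the bin; stays in the bin. Origin: under the crossing of its three arms; the run lies along x and the branch points to +y, 34 mm long.
- elbow: Steel pipe elbow, 24 mm high, arms 40 mm long, lying loose in the tray; stays in it. Origin under its corner.
- cap: Steel round cap, 40 mm in diameter and 24 mm high, loose in the tray; stays in it. Origin at the centre of its underside.
- cradle (a point): Where the valve's origin is when seated, 25 mm above the desk. x runs along the seated valve towards the clamp knob (either valve end may point there). The two Vs (10 mm thick, sides at 60 degrees from level, tops 22 mm above this point and 38 mm apart) centre the stubs sideways; 6 mm of play along x each way. Beside the block it is free down to the base plate, 13 mm below this point.
- fixture: Grey test fixture, fixed. Origin: underside, 25 mm below point cradle, same axes. Base plate 12 mm thick, 104 mm wide (y), from x = -68 to +138 mm. Two steel V supports stand on it at x = -31 and +31 mm, the clamp's pivot at x = +75 mm, and the post of a spring strut, 64 mm above the desk, at x = +118 mm.
- clamp (a joint): Angle of the clamp knob about its vertical pivot, rad. 0 = open (start), growing clockwise seen from above, 1.40 = closed at its stop, toe over the end of the valve. A spring detent (up to about 0.1 N m, plus a little friction) pushes it back to 0 before 0.70 and clicks over by itself to 1.40 after that.
- clamp_grip (a point): Point to grip on the knob's axis, about 88 mm above the desk. The knob is an upright black bar 56 mm long, 14 mm thick, from 23 mm below this point to 11 above. x points along the bar and toe and turns with it, z up. The steel toe under the bar reaches 43 mm to +x, its underside 34 mm below this point; closed, it points to the cradle's -x and clears the seated valve's end by 3 mm.

How it is judged:
On the way, in this order (a step that is already met when the one before it is completed fails the run):
1. the tray stands flat on the mat, let go (horizontal distance between tray and mat below 0.05 m and z of tray in the frame of mat below 0.01 m and angle between tray's own z axis and vertical below 0.08 rad and contact force between the fingers and tray below 0.1 N), for 0.1 s.
2. the valve lies seated in the V supports, let go (horizontal distance between valve and cradle below 0.01 m and z of valve in the frame of cradle between -0.005 and 0.004 m and angle between the x axis of valve and the x axis of cradle, either way round below 0.1 rad and angle between valve's own z axis and vertical below 0.35 rad and contact force between the fingers and valve below 0.1 N), for 0.1 s.
3. the clamp knob has clicked over to its closed stop (value of joint clamp above 1.25 rad), for 0.1 s.
At the end, for the whole second after the job is handed in: Tray at rest, flat (0.08 rad), within 50 mm of the mat centre, elbow and cap in it; valve at rest in the Vs within 10 mm sideways, -5 to +4 mm in height, 0.10 rad in direction, tilted under 0.35 rad; clamp above 1.25 rad; tee in the bin (horizontal distance between tray and mat below 0.05 m and z of tray in the frame of mat below 0.01 m and angle between tray's own z axis and vertical below 0.08 rad and linear speed of each of tray, valve below 0.02 m/s and x of elbow in the frame of tray between -0.075 and 0.075 m and y of elbow in the frame of tray between -0.105 and 0.105 m and z of elbow in the frame of tray between -0.005 and 0.04 m and x of cap in the frame of tray between -0.075 and 0.075 m and y of cap in the frame of tray between -0.105 and 0.105 m and z of cap in the frame of tray between -0.005 and 0.04 m and horizontal distance between valve and cradle below 0.01 m and z of valve in the frame of cradle between -0.005 and 0.004 m and angle between the x axis of valve and the x axis of cradle, either way round below 0.1 rad and angle between valve's own z axis and vertical below 0.35 rad and value of joint clamp above 1.25 rad and x of tee in the frame of bin between -0.078 and 0.078 m and y of tee in the frame of bin between -0.108 and 0.108 m and z of tee in the frame of bin below 0.045 m); the robot touches nothing.
It fails at once if the tray is dropped (moves faster than 0.6 m/s while not held) (linear speed of tray above 0.6 m/s and contact force between the fingers and tray below 0.05 N).
It fails at once if the valve is dropped (moves faster than 0.6 m/s while not held) (linear speed of valve above 0.6 m/s and contact force between the fingers and valve below 0.05 N).
It fails at once if the tee is taken out of the bin (z of tee in the frame of bin above 0.08 m).
It also fails if it takes over 72 s, if anything falls off the work surface, if the arm or the gripper's body presses on something with over 40 N, if the wrist force passes 120 N, or if a joint passes its speed limit or range.

## Working session

There is one attempt and no reset: what is moved stays moved. The work goes in short steps, Python scripts to look and compute and a shell command to move; the robot and the scene stay as the last step left them, time stands still between calls to the robot, and variables do not carry over. Pictures are saved under pics/ and viewed, at most 10 in all, crops included, and the job is handed in when it is done.

```bash
ls; mkdir -p pics
cat > h.py <<'E'
import numpy as np,cv2
from bench import manip
from scipy.spatial.transform import Rotation as R
def cloud(p):
    h,w=p['depth'].shape
    u,v=np.meshgrid(np.arange(w),np.arange(h))
    xd=(u-p['cx'])/p['fx'];yd=(v-p['cy'])/p['fy']
    x,y=xd.copy(),yd.copy()
    for _ in range(10):
        f=1+p['k1']*(x*x+y*y);x,y=xd/f,yd/f
    d=p['depth'];P=np.stack([x*d,y*d,d],-1)
    E=np.array(p['extrinsics']);return P@E[:3,:3].T+E[:3,3]
def save(p,n): cv2.imwrite('pics/'+n,p['frame'][:,:,::-1])
E
python3 - <<'E'
from h import *
s=manip.state();print(s['t'],s['tool_pos'],s['tool_rot'],s['grip_width'])
for c in('top','side'):
    p=manip.capture(c);save(p,c+'0.png');C=cloud(p)
    print(c,np.round(p['extrinsics'],3).tolist())
    for n in 'tray tray_handle mat bin fixture cradle clamp_grip elbow cap'.split():
        for r in manip.pinpoint(p,n)[:2]: print(n,np.round(r['at'],4),round(r['confidence'],2))
    for n in 'tray tray_handle mat bin fixture clamp_grip'.split():
        for r in manip.regions_of(p,n)[:1]:
            m=r['pixels']&(p['depth']>0)
            if m.sum()<20: continue
            Q=C[m];z=np.percentile(Q[:,2],[5,50,95])
            rc=cv2.minAreaRect((Q[:,:2]*1000).astype(np.float32))
            print('  reg',n,m.sum(),round(r['confidence'],2),np.round(z,3),np.round(rc[0],0),np.round(rc[1],0),round(rc[2],1))
E
```

```text
pics
0.0 [ 0.27214421 -0.56184993  0.23034114] [ 9.74700049e-01  2.23514341e-01 -5.58788533e-05 -1.07270176e-03] 0.08547622297903155
top [[0.028, -0.981, 0.192, 0.32], [-1.0, -0.025, 0.016, -0.012], [-0.011, -0.193, -0.981, 1.088], [0.0, 0.0, 0.0, 1.0]]
tray [ 0.4791 -0.3045  0.0388] 0.86
tray_handle [ 0.4841 -0.3034  0.1099] 0.82
mat [0.4564 0.3287 0.0015] 0.61
fixture [ 0.5205 -0.0071 -0.0024] 0.94
cradle [ 0.5203 -0.0059  0.0268] 0.92
clamp_grip [ 0.5972 -0.0198  0.0875] 0.73
elbow [ 0.4574 -0.2557  0.0462] 0.83
cap [ 0.4523 -0.3684  0.0448] 0.57
  reg tray 8577 0.94 [0.041 0.048 0.114] [ 483. -318.] [183. 263.] 4.2
  reg tray_handle 8718 0.89 [0.041 0.047 0.114] [ 488. -319.] [189. 265.] 3.8
  reg mat 10506 0.74 [0.    0.004 0.007] [457. 328.] [203. 261.] 6.0
  reg bin 227 0.52 [-0.     0.015  0.067] [ 471. -191.] [154.   7.] 3.7
  reg fixture 4262 0.69 [0.008 0.013 0.084] [554. -14.] [105. 210.] 79.6
  reg clamp_grip 359 0.69 [0.059 0.092 0.1  ] [591. -29.] [71. 29.] 80.7
side [[-0.963, -0.167, 0.21, 0.333], [-0.268, 0.561, -0.783, 0.728], [0.013, -0.811, -0.585, 0.644], [0.0, 0
[... 157 characters left out ...]
36
bin [ 0.4783 -0.3024  0.0031] 0.97
fixture [ 0.4603 -0.2508  0.0443] 0.74
fixture [ 0.5179 -0.0076  0.003 ] 0.6
cradle [ 0.5188 -0.007   0.0281] 0.75
clamp_grip [ 0.5929 -0.015   0.0874] 0.74
elbow [ 0.4575 -0.2505  0.0441] 0.56
cap [ 0.4488 -0.3673  0.05  ] 0.61
  reg tray 2457 0.7 [0.043 0.068 0.116] [ 483. -374.] [173. 383.] 3.4
  reg tray_handle 2451 0.64 [0.043 0.068 0.116] [ 492. -363.] [195. 363.] 3.4
  reg mat 13087 0.7 [0.003 0.005 0.006] [457. 312.] [202. 233.] 7.4
  reg bin 1280 0.95 [0.002 0.031 0.059] [ 464. -210.] [177.  82.] 21.1
  reg fixture 3203 0.95 [0.007 0.013 0.084] [556. -29.] [137. 219.] 79.9
  reg clamp_grip 392 0.59 [0.056 0.081 0.099] [590. -72.] [ 35. 161.] 0.8
```

Run:
```python
from h import *
for c in('top','side'):
    p=manip.capture(c);C=cloud(p);X=C[...,0];Y=C[...,1];Z=C[...,2]
    def rect(m,n):
        m=cv2.morphologyEx(m.astype(np.uint8),cv2.MORPH_OPEN,np.ones((2,2)))>0
        k,l,st,_=cv2.connectedComponentsWithStats(m.astype(np.uint8));
        if k<2: return
        m=l==1+st[1:,4].argmax();Q=C[m]
        q=Q[:,:2]-Q[:,:2].mean(0);w,V=np.linalg.eigh(q.T@q);v=V[:,1]
        print(c,n,m.sum(),'mean',np.round(Q.mean(0),4),'yaw',np.degrees(np.arctan(v[1]/v[0])).round(1),[np.round(a,3) for a in cv2.minAreaRect(Q[:,:2].astype(np.float32))],np.round(np.percentile(Z[m],[5,50,95]),3))
    roi=(abs(X-.483)<.15)&(abs(Y+.303)<.07)
    rect(roi&(Z>.1)&(Z<.13),'handle')
    rect((abs(X-.483)<.15)&(abs(Y+.303)<.16)&(Z>.058)&(Z<.075),'lip')
    rect((abs(X-.6)<.05)&(abs(Y+.018)<.06)&(Z>.09)&(Z<.11),'knob')
    rect((abs(X-.55)<.14)&(abs(Y+.01)<.09)&(Z>.007)&(Z<.02),'base')
    rect((abs(X-.55)<.14)&(abs(Y+.01)<.09)&(Z>.035)&(Z<.055),'V')
```

```text
top handle 591 mean [ 0.4753 -0.3035  0.1149] yaw -9.6 [array([ 0.437, -0.17 ]), array([0.137, 0.368]), np.float64(16.076)] [0.044 0.117 0.12 ]
top lip 3338 mean [ 0.474  -0.311   0.0682] yaw -84.2 [array([ 0.461, -0.227]), array([0.197, 0.475]), np.float64(10.541)] [0.002 0.069 0.072]
top knob 191 mean [ 0.5873 -0.0235  0.0998] yaw 12.9 [array([ 0.469, -0.006]), array([0.055, 0.292]), np.float64(81.694)] [0.085 0.097 0.101]
top base 3328 mean [ 0.5417 -0.0162  0.0165] yaw -11.1 [array([ 0.512, -0.01 ]), array([0.104, 0.377]), np.float64(79.96)] [0.006 0.012 0.017]
top V 30 mean [ 0.5783 -0.0192  0.0399] yaw 79.6 [array([ 0.579, -0.019]), array([0.023, 0.006]), np.float64(77.881)] [0.025 0.039 0.052]
side handle 367 mean [ 0.476  -0.3105  0.1039] yaw 4.1 [array([ 0.479, -0.347]), array([0.139, 0.119]), np.float64(5.176)] [0.048 0.11  0.119]
side lip 1169 mean [ 0.4671 -0.2623  0.0663] yaw 79.2 [array([0.463, 0.089]), array([0.19, 1.29]), np.float64(3.065)] [0.044 0.069 0.083]
side knob 138 mean [ 0.587  -0.0144  0.096 ] yaw -73.6 [array([0.495, 0.281]), array([0.042, 0.949]), np.float64(17.362)] [0.086 0.095 0.099]
side base 2040 mean [0.5381 0.0066 0.0153] yaw -40.1 [array([0.501, 0.334]), array([0.222, 0.826]), np.float64(8.006)] [0.007 0.012 0.016]
side V 89 mean [ 0.5864 -0.0136  0.04  ] yaw 81.9 [array([ 0.584, -0.034]), array([0.064, 0.024]), np.float64(79.104)] [0.012 0.042 0.051]
```

View pics/top0.png

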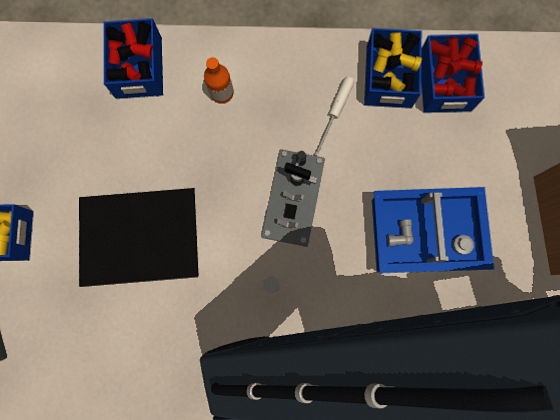

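```bash
cat > go.py <<'E'
import sys
from h import *
# usage: go.py x y z yawdeg -> remaining shift in units at current orientation, and rz units
x,y,z,yaw=map(float,sys.argv[1:5]);s=manip.state()
r=R.from_quat(s['tool_rot']);M=r.as_matrix()
T=R.from_euler('z',yaw,degrees=True)*R.from_euler('x',180,degrees=True)
cur=np.degrees(np.arctan2(M[1,0],M[0,0]))
print('t',s['t'],'pos',np.round(s['tool_pos'],4),'yaw',round(cur,2),'q6',round(s['joints'][5],2),'w',round(s['grip_width'],4),'gf',s['grasp_force'],'F',np.round(s['force'],1))
d=np.array([x,y,z])-s['tool_pos']
print('shift units now',np.round(M.T@d/.05,2),'after turn',np.round(T.as_matrix().T@d/.05,2),'rot units',np.round(np.degrees((r.inv()*T).as_rotvec())/8,2))
E
python3 go.py .482 -.303 .20 3.8
```

```text
t 1.7 pos [ 0.2723 -0.5625  0.2313] yaw 25.83 q6 -0.18 w 0.0854 gf 0.0 F [ 0.8 -0.   0. ]
shift units now [ 6.04 -2.84  0.63] after turn [ 4.53 -4.9   0.63] rot units [-0.    0.    2.75]
```

```bash
python3 -m inch '.4 -.18 0 0 0 0 1; .8 -.38 .08 0 0 0 1; .8 -.38 .1 0 0 0 1; .8 -.38 .1 0 0 0 1; .8 -.38 .1 0 0 0 1; .8 -.38 .1 0 0 0 1; .8 -.38 .1 0 0 0 1; .6 -.28 .05 0 0 0 1; .24 -.1 0 0 0 0 1; 0 0 0 0 0 .9 1; 0 0 0 0 0 .95 1; 0 0 0 0 0 .9 1' ; python3 -m inch '0 0 0 0 0 0 1;0 0 0 0 0 0 1'; python3 go.py .482 -.303 .091 3.8
python3 - <<'E'
from h import *
p=manip.capture('side');save(p,'a.png')
for c in('top','side'):
    if c=='top':p=manip.capture(c)
    for n in('tray','tray_handle'):
        for r in manip.pinpoint(p,n)[:1]: print(c,n,np.round(r['at'],4),round(r['confidence'],2))
E
```

```text
t: 3.2
tool_pos: [0.4821, -0.3032, 0.2]
tool_rot: [1.0, 0.031, -0.0, 0.0]
force: [0.4, 0.1, 0.2]
grip_width: 0.0852
grasp_force: 0.0
t: 3.45
tool_pos: [0.4821, -0.3033, 0.2]
tool_rot: [0.999, 0.034, 0.0, 0.0]
force: [-0.7, 0.5, 0.3]
grip_width: 0.0857
grasp_force: 0.0
t 3.45 pos [ 0.4821 -0.3033  0.2   ] yaw 3.91 q6 0.75 w 0.0857 gf 0.0 F [-0.7  0.5  0.3]
shift units now [-0.   -0.01  2.18] after turn [-0.   -0.01  2.18] rot units [ 0.   -0.    0.01]
top tray [ 0.4801 -0.305   0.0346] 0.66
top tray_handle [ 0.4837 -0.3072  0.1106] 0.7
side tray [ 0.4801 -0.305   0.0346] 0.66
side tray_handle [ 0.4837 -0.3072  0.1106] 0.7
```

View pics/a.png

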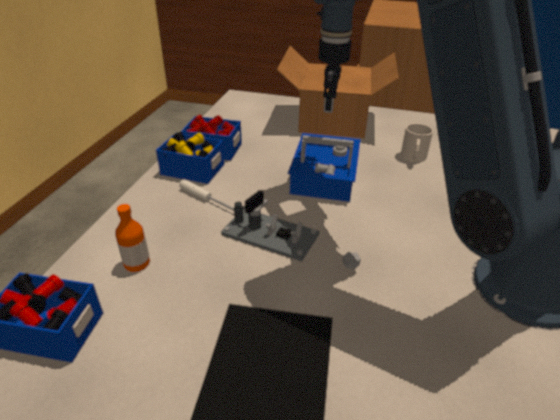

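Side view: gripper hangs over the tray (333,150), fixture at (270,230), mat at (270,365); nothing tall lies between. Descend and grip.

```bash
python3 -m inch '0 0 .5 0 0 0 1;0 0 .6 0 0 0 1;0 0 .5 0 0 0 1;0 0 .3 0 0 0 1;0 0 .24 0 0 0 1; 0 0 .04 0 0 0 1;0 0 0 0 0 0 -1;0 0 0 0 0 0 -1;0 0 0 0 0 0 -1;0 0 0 0 0 0 -1;0 0 0 0 0 0 -1;0 0 0 0 0 0 -1' 90
```

```text
t: 5.25
tool_pos: [0.4824, -0.3031, 0.0914]
tool_rot: [0.999, 0.033, 0.0, 0.0]
force: [0.2, 0.9, 6.4]
grip_width: 0.0106
grasp_force: 88.6
```

```bash
python3 -m inch '0 0 -.1 0 0 0 -1;0 0 -.2 0 0 0 -1;0 0 -.2 0 0 0 -1;0 0 -.3 0 0 0 -1;0 0 -.3 0 0 0 -1;0 0 -.35 0 0 0 -1;0 0 -.35 0 0 0 -1;0 0 -.35 0 0 0 -1;0 0 -.2 0 0 0 -1;0 0 -.15 0 0 0 -1;0 0 -.05 0 0 0 -1;0 0 0 0 0 0 -1'; python3 go.py .457 .329 .211 3.8
```

```text
t: 6.75
tool_pos: [0.4821, -0.303, 0.218]
tool_rot: [0.999, 0.033, -0.0, -0.0]
force: [-0.1, -0.1, -4.8]
grip_width: 0.0103
grasp_force: 87.8
t 6.75 pos [ 0.4821 -0.303   0.218 ] yaw 3.83 q6 0.75 w 0.0103 gf 87.79237031936646 F [-0.1 -0.1 -4.8]
shift units now [  0.34 -12.64   0.15] after turn [  0.34 -12.65   0.14] rot units [-0.  0.  0.]
```

```bash
python3 -m inch '0 -.1 0 0 0 0 -1;0 -.2 0 0 0 0 -1;0 -.35 0 0 0 0 -1;0 -.5 0 0 0 0 -1;0 -.6 0 0 0 0 -1;0 -.7 0 0 0 0 -1;0 -.7 0 0 0 0 -1;0 -.7 0 0 0 0 -1;0 -.7 0 0 0 0 -1;0 -.7 0 0 0 0 -1;0 -.7 0 0 0 0 -1;0 -.7 0 0 0 0 -1'; python3 -m inch '.02 -.7 0 0 0 0 -1;.02 -.7 0 0 0 0 -1;.04 -.7 0 0 0 0 -1;.04 -.7 0 0 0 0 -1;.04 -.7 0 0 0 0 -1;.04 -.7 0 0 0 0 -1;.04 -.6 0 0 0 0 -1;.03 -.5 0 0 0 0 -1;.03 -.35 0 0 0 0 -1;.02 -.25 0 0 0 0 -1;0 -.15 0 0 0 0 -1;0 -.07 0 0 0 0 -1'; python3 -m inch '0 0 0 0 0 0 -1;0 0 0 0 0 0 -1'; python3 go.py .457 .329 .055 3.8
python3 - <<'E'
from h import *
for c in ('top','side'):
    p=manip.capture(c);save(p,c+'1.png')
    for n in('tray','tray_handle','elbow','cap'):
        for r in manip.pinpoint(p,n)[:1]: print(c,n,np.round(r['at'],4),round(r['confidence'],2))
E
```

```text
t: 8.25
tool_pos: [0.4588, 0.0312, 0.2186]
tool_rot: [0.999, 0.034, 0.0, -0.0]
force: [1.1, -0.6, -5.2]
grip_width: 0.0104
grasp_force: 87.8
t: 9.75
tool_pos: [0.4555, 0.3349, 0.2182]
tool_rot: [0.999, 0.033, -0.0, 0.0]
force: [0.4, -0.4, -4.6]
grip_width: 0.0104
grasp_force: 87.9
t: 10.0
tool_pos: [0.4557, 0.3344, 0.2183]
tool_rot: [0.999, 0.033, -0.0, 0.0]
force: [-0.1, 0.0, -5.2]
grip_width: 0.0105
grasp_force: 87.9
t 10.0 pos [0.4557 0.3344 0.2183] yaw 3.79 q6 1.94 w 0.0105 gf 87.8907573223114 F [-0.1  0.  -5.2]
shift units now [0.02 0.11 3.27] after turn [0.02 0.11 3.27] rot units [ 0.  0. -0.]
top tray [0.4558 0.3362 0.1652] 0.65
top tray_handle [0.4567 0.3348 0.2374] 0.66
top elbow [ 0.5965 -0.0203  0.0865] 0.6
top cap [0.4249 0.2656 0.1694] 0.64
side tray [0.4562 0.3338 0.1676] 0.74
side tray_handle [0.4505 0.3385 0.2354] 0.81
side elbow [0.4333 0.3841 0.1715] 0.97
side cap [0.4226 0.2696 0.1744] 0.6
```

View pics/side1.png

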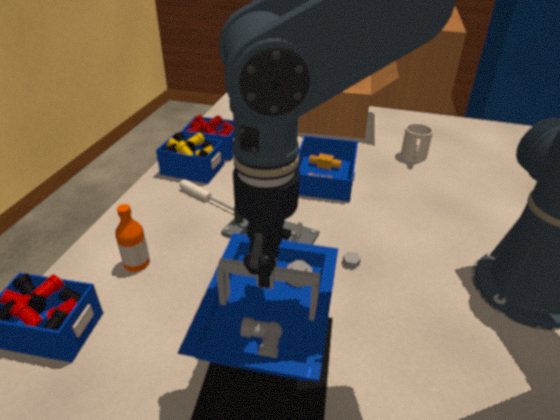

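Tray hangs level, still holding elbow (262,335) and cap (298,270), with the mat beneath. Lowering.

```bash
python3 -m inch '0 .1 .15 0 0 0 -1;0 0 .3 0 0 0 -1;0 0 .4 0 0 0 -1;0 0 .5 0 0 0 -1;0 0 .5 0 0 0 -1;0 0 .45 0 0 0 -1;0 0 .35 0 0 0 -1;0 0 .25 0 0 0 -1;0 0 .15 0 0 0 -1;0 0 .1 0 0 0 -1;0 0 .05 0 0 0 -1;0 0 0 0 0 0 -1'; python3 go.py .457 .329 .0554 3.8
```

```text
t: 12.0
tool_pos: [0.4561, 0.3301, 0.0586]
tool_rot: [0.999, 0.033, 0.0, -0.0]
force: [0.5, 1.0, -5.0]
grip_width: 0.0105
grasp_force: 87.9
t 12.0 pos [0.4561 0.3301 0.0586] yaw 3.83 q6 1.93 w 0.0105 gf 87.9019045829773 F [ 0.5  1.  -5. ]
shift units now [0.02 0.02 0.06] after turn [0.02 0.02 0.06] rot units [-0. -0.  0.]
```

```bash
python3 -m inch '0 0 .02 0 0 0 -1;0 0 .02 0 0 0 -1;0 0 .02 0 0 0 -1;0 0 0 0 0 0 -1'
```

```text
t: 12.5
tool_pos: [0.4561, 0.3301, 0.0554]
tool_rot: [0.999, 0.033, 0.0, -0.0]
force: [-0.4, -1.2, -4.6]
grip_width: 0.0105
grasp_force: 88.0
```

```bash
python3 -m inch '0 0 .02 0 0 0 -1;0 0 .02 0 0 0 -1;0 0 0 0 0 0 -1'
```

```text
t: 12.88
tool_pos: [0.4561, 0.3301, 0.0554]
tool_rot: [0.999, 0.033, 0.0, -0.0]
force: [-2.8, -2.2, 10.3]
grip_width: 0.0102
grasp_force: 90.2
```

```bash
python3 -m inch '0 0 -.02 0 0 0 -1;0 0 0 0 0 0 -.4;0 0 0 0 0 0 .2;0 0 0 0 0 0 1;0 0 0 0 0 0 1;0 0 0 0 0 0 1; 0 0 -.2 0 0 0 1;0 0 -.4 0 0 0 1;0 0 -.6 0 0 0 1;0 0 -.8 0 0 0 1;0 0 -.8 0 0 0 1;0 0 -.6 0 0 0 1'
python3 - <<'E'
from h import *
for c in ('top','side'):
    p=manip.capture(c);save(p,c+'2.png');C=cloud(p)
    for n in('tray','tray_handle','elbow','cap','valve','tee','bin'):
        for r in manip.pinpoint(p,n)[:2]: print(c,n,np.round(r['at'],4),round(r['confidence'],2))
    for n in('valve','tee','bin'):
        for r in manip.regions_of(p,n)[:1]:
            m=r['pixels']&(p['depth']>0);m=cv2.erode(m.astype(np.uint8),np.ones((3,3)))>0
            Q=C[m];rc=cv2.minAreaRect((Q[:,:2]*1000).astype(np.float32));print(c,n,np.round(rc[0]),np.round(rc[1]),rc[2],np.percentile(Q[:,2],[5,50,95]).round(3))
p=manip.capture('top');cv2.imwrite('pics/crop2.png',cv2.resize(p['frame'][150:310,340:540,::-1],None,fx=3.5,fy=3.5))
E
python3 go.py .48 -.3 .2 3.8
```

```text
t: 14.38
tool_pos: [0.4563, 0.3302, 0.227]
tool_rot: [0.999, 0.033, 0.001, -0.001]
force: [1.1, -0.4, 0.4]
grip_width: 0.0852
grasp_force: 0.0
top tray [0.4535 0.3304 0.0011] 0.61
top tray_handle [0.4564 0.3292 0.0752] 0.7
top tray_handle [0.4233 0.2636 0.0066] 0.42
top elbow [0.4334 0.3768 0.0095] 0.77
top cap [0.4234 0.2616 0.0081] 0.71
top valve [ 4.896e-01 -3.484e-01 -3.000e-04] 0.7
top tee [ 0.4828 -0.2566  0.0055] 0.71
top bin [ 0.479  -0.3088 -0.0043] 0.96
top bin [0.4555 0.3303 0.0728] 0.72
top valve [ 485. -349.] [29. 87.] 84.66454315185547 [0.022 0.032 0.038]
top tee [ 483. -244.] [61. 43.] 0.8736651539802551 [0.023 0.028 0.032]
top bin [ 477. -303.] [161. 221.] 3.5538597106933594 [0.002 0.006 0.065]
side tray [0.4554 0.3314 0.0046] 0.84
side tray_handle [0.4543 0.3308 0.073 ] 0.69
side elbow [0.4333 0.3813 0.0085] 0.6
side cap [0.4215 0.2648 0.0111] 0.88
side valve [ 0.4895 -0.3504  0.0095] 0.68
side tee [0.4583 0.3277 0.007 ] 0.56
side bin [ 0.48   -0.3028  0.0013] 0.72
side valve [ 487. -347.] [85. 30.] 2.1181423664093018 [0.014 0.027 0.036]
side bin [ 477. -303.] [153. 229.] 4.385581970214844 [0.004 0.029 0.063]
t 15.525 pos [0.4559 0.33   0.2244] yaw 3.83 q6 1.93 w 0.0856 gf 0.0 F [-0.8  0.1 -0.3]
shift units now [-0.36 12.6   0.49] after turn [-0.36 12.6   0.49] rot units [-0. -0.  0.]
```

View pics/crop2.png

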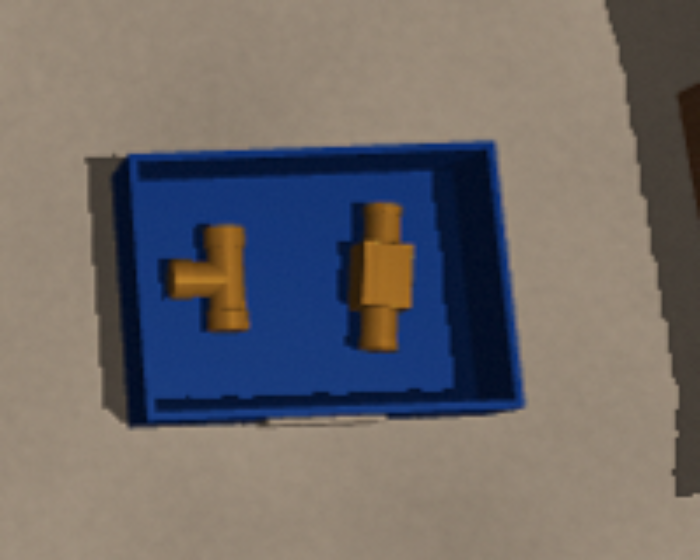

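Crop: tee at left (crop 215,280), valve at right (382,278), both clear of walls. Measure the valve's axis better.

Run:
```python
from h import *
for c in ('top','side'):
    p=manip.capture(c);C=cloud(p)
    for r in manip.regions_of(p,'valve')[:1]:
        m=r['pixels']&(p['depth']>0)
        for z0 in(.012,.02,.032):
            Q=C[m];Q=Q[(Q[:,2]>z0)&(Q[:,2]<.045)][:,:2]
            mu=Q.mean(0);w,V=np.linalg.eigh(np.cov(Q.T));v=V[:,1]*np.sign(V[0,1])
            a=(Q-mu)@v;b=(Q-mu)@[-v[1],v[0]]
            rc=cv2.minAreaRect((Q*1000).astype(np.float32))
            print(c,z0,len(Q),'mid',(mu+v*(a.max()+a.min())/2).round(4),'yaw',np.degrees(np.arctan2(v[1],v[0])).round(1),'ext',a.min().round(3),a.max().round(3),b.min().round(3),b.max().round(3),np.round(rc[0]),np.round(rc[1]),round(rc[2],1))
```

```text
top 0.012 526 mid [ 0.4864 -0.3479] yaw -3.0 ext -0.043 0.047 -0.017 0.013 [ 486. -350.] [29. 90.] 86.0
top 0.02 497 mid [ 0.4864 -0.3483] yaw -3.1 ext -0.043 0.047 -0.016 0.013 [ 486. -350.] [29. 90.] 86.0
top 0.032 265 mid [ 0.4851 -0.3494] yaw -3.5 ext -0.044 0.043 -0.015 0.015 [ 485. -350.] [29. 87.] 85.5
side 0.012 293 mid [ 0.4862 -0.3432] yaw -3.5 ext -0.043 0.046 -0.024 0.011 [ 486. -350.] [34. 89.] 84.4
side 0.02 228 mid [ 0.4862 -0.3443] yaw -4.1 ext -0.043 0.046 -0.023 0.012 [ 486. -350.] [34. 89.] 84.4
side 0.032 91 mid [ 0.4833 -0.3478] yaw -8.3 ext -0.045 0.039 -0.019 0.015 [ 483. -350.] [34. 84.] 84.2
```

```bash
python3 -m inch '0 .1 0 0 0 0 1;0 .3 0 0 0 0 1;0 .6 0 0 0 0 1;0 .9 0 0 0 0 1;0 1 0 0 0 0 1;0 1 0 0 0 0 1;0 1 0 0 0 0 1;0 1 0 0 0 0 1;0 1 0 0 0 0 1;0 1 0 0 0 0 1;0 1 0 0 0 0 1;0 1 0 0 0 0 1'; python3 go.py .486 -.3485 .11 -3
```

```text
t: 17.23
tool_pos: [0.4882, -0.1662, 0.2245]
tool_rot: [0.999, 0.033, 0.0, 0.0]
force: [0.7, 0.7, -1.3]
grip_width: 0.0853
grasp_force: 0.0
t 17.225 pos [ 0.4882 -0.1662  0.2245] yaw 3.78 q6 0.96 w 0.0853 gf 0.0 F [ 0.7  0.7 -1.3]
shift units now [-0.28  3.63  2.29] after turn [0.15 3.64 2.29] rot units [ 0.   -0.    0.85]
```

```bash
python3 -m inch '0 1 0 0 0 0 .3;0 1 0 0 0 0 .3;0 .8 .2 0 0 0 .3;0 .5 .4 0 0 0 .3;0 .25 .5 0 0 .5 .3;0 .1 .5 0 0 .41 .3;0 0 .4 0 0 0 .3;0 0 .2 0 0 0 .3;0 0 0 0 0 0 .3;0 0 0 0 0 0 .3'; python3 go.py .486 -.3495 .010 -3.5
```

```text
t: 18.48
tool_pos: [0.5012, -0.3465, 0.1152]
tool_rot: [1.0, -0.03, 0.001, 0.001]
force: [0.5, 0.2, -1.2]
grip_width: 0.0554
grasp_force: 0.0
t 18.475 pos [ 0.5012 -0.3465  0.1152] yaw -3.45 q6 0.84 w 0.0554 gf 0.0 F [ 0.5  0.2 -1.2]
shift units now [-0.3   0.08  2.1 ] after turn [-0.3   0.08  2.1 ] rot units [ 0.01 -0.01  0.01]
```

```bash
python3 -m inch '-.2 .05 .1 0 0 0 .3;-.1 .03 .3 0 0 0 .3;0 0 .4 0 0 0 .3;0 0 .4 0 0 0 .3;0 0 .35 0 0 0 .3;0 0 .25 0 0 0 .3;0 0 .15 0 0 0 .3;0 0 .1 0 0 0 .3;0 0 .04 0 0 0 .3;0 0 0 0 0 0 .3'; python3 go.py .486 -.3495 .010 -3.5
```

```text
t: 19.73
tool_pos: [0.4858, -0.3494, 0.013]
tool_rot: [1.0, -0.03, 0.001, 0.001]
force: [-6.0, 4.2, 16.7]
grip_width: 0.0556
grasp_force: 0.4
t 19.725 pos [ 0.4858 -0.3494  0.013 ] yaw -3.45 q6 0.82 w 0.0556 gf 0.3911255008642911 F [-6.   4.2 16.7]
shift units now [0.   0.   0.06] after turn [0.   0.   0.06] rot units [ 0.01 -0.01  0.01]
```

Run:
```python
from h import *
out=[]
for c,sl in (('top',(slice(130,330),slice(320,560))),('side',(slice(80,240),slice(240,420)))):
    p=manip.capture(c);print(manip.state()['force'])
    out.append(cv2.resize(p['frame'][sl][:,:,::-1],(400,400)))
cv2.imwrite('pics/c3.png',np.hstack(out))
```

```text
[-5.3856485   5.02390814 17.95907048]
[-5.62645482  4.91326965 16.36903985]
```

View pics/c3.png

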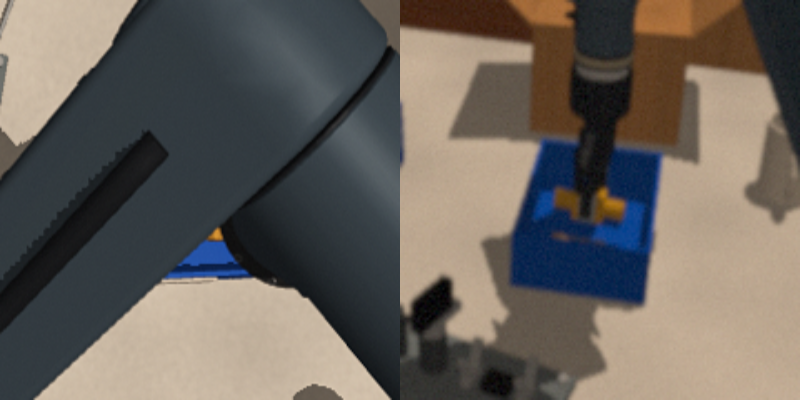

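```bash
python3 -m inch '0 0 -.06 0 0 0 .3;0 0 0 0 0 0 .3'; python3 -m inch '0 0 -.04 0 0 0 .3;0 0 0 0 0 0 .3'
```

```text
t: 20.08
tool_pos: [0.4862, -0.3497, 0.0138]
tool_rot: [1.0, -0.03, 0.001, 0.001]
force: [-0.4, 1.9, 8.2]
grip_width: 0.0558
grasp_force: 0.0
t: 20.32
tool_pos: [0.4856, -0.3491, 0.0145]
tool_rot: [1.0, -0.03, -0.0, -0.0]
force: [-0.2, -0.3, 0.7]
grip_width: 0.0557
grasp_force: 0.0
```

```bash
python3 -m inch '0 0 -.02 0 0 0 -.05;0 0 0 0 0 0 -.1;0 0 0 0 0 0 -.1' 60; python3 -m inch '0 0 0 0 0 0 -1;0 0 0 0 0 0 -1;0 0 0 0 0 0 -1;0 0 0 0 0 0 -1' 60
```

```text
t: 20.7
tool_pos: [0.4856, -0.349, 0.0157]
tool_rot: [1.0, -0.03, -0.0, -0.0]
force: [0.3, -0.7, -0.5]
grip_width: 0.0384
grasp_force: 0.0
t: 21.2
tool_pos: [0.4858, -0.3493, 0.016]
tool_rot: [1.0, -0.03, 0.0, 0.0]
force: [0.0, -1.5, 2.9]
grip_width: 0.0287
grasp_force: 60.2
```

```bash
python3 -m inch '0 0 -.1 0 0 0 -1;0 0 -.2 0 0 0 -1;0 0 -.3 0 0 0 -1;0 0 -.4 0 0 0 -1;0 0 -.5 0 0 0 -1;0 0 -.4 0 0 0 -1;0 0 -.25 0 0 0 -1;0 0 -.1 0 0 0 -1;0 0 0 0 0 0 -1'; python3 go.py .5195 -.0068 .13 -10
python3 - <<'E'
from h import *
for c in ('top','side'):
  for i in range(2):
    p=manip.capture(c);C=cloud(p)
    for n in('valve','fixture','cradle','clamp_grip'):
        for r in manip.pinpoint(p,n)[:1]: print(c,n,np.round(r['at'],4),round(r['confidence'],2))
  save(p,c+'4.png')
  for r in manip.regions_of(p,'fixture')[:1]:
    m=r['pixels']&(p['depth']>0);m=cv2.erode(m.astype(np.uint8),np.ones((3,3)))>0
    Q=C[m];b=Q[(Q[:,2]>.006)&(Q[:,2]<.018)]
    rc=cv2.minAreaRect((b[:,:2]*1000).astype(np.float32));print(np.round(rc[0]),np.round(rc[1]),rc[2])
E
```

```text
t: 22.32
tool_pos: [0.4855, -0.3489, 0.1284]
tool_rot: [1.0, -0.03, -0.0, -0.0]
force: [0.9, 0.5, -2.9]
grip_width: 0.0285
grasp_force: 59.6
t 22.325 pos [ 0.4855 -0.3489  0.1284] yaw -3.45 q6 0.82 w 0.0285 gf 59.597407579422 F [ 0.9  0.5 -2.9]
shift units now [ 0.27 -6.87 -0.03] after turn [-0.52 -6.86 -0.03] rot units [-0.    0.    0.82]
top valve [ 0.5962 -0.0203  0.087 ] 0.61
top fixture [ 0.5206 -0.0069 -0.0011] 0.72
top cradle [ 0.5189 -0.0054  0.0271] 0.57
top clamp_grip [ 0.5976 -0.019   0.0855] 0.68
top fixture [ 0.5221 -0.0094 -0.0006] 0.83
top cradle [ 0.5177 -0.0068  0.0256] 0.69
top clamp_grip [ 0.5966 -0.0183  0.0857] 0.78
[552. -14.] [101. 202.] 79.74744415283203
side valve [ 0.4884 -0.3472  0.1202] 0.61
side fixture [ 0.5179 -0.0026 -0.    ] 0.92
side cradle [ 0.5161 -0.005   0.0251] 0.68
side clamp_grip [ 0.5929 -0.0171  0.0874] 0.69
side valve [ 0.4892 -0.3473  0.1208] 0.75
side fixture [ 0.519  -0.0044 -0.0006] 0.78
side cradle [ 0.5182 -0.0068  0.0229] 0.85
side clamp_grip [ 0.5914 -0.0192  0.088 ] 0.86
[550. -10.] [102. 199.] 79.8375244140625
```

View pics/side4.png

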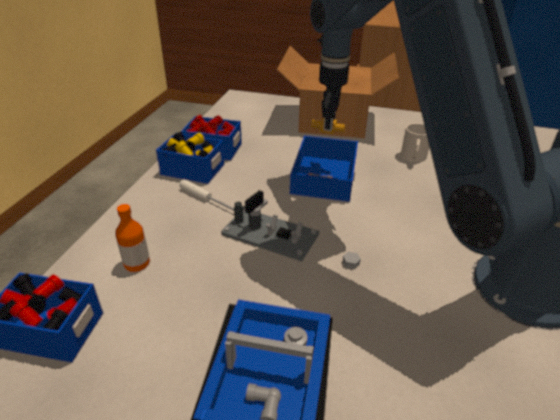

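Valve held level above the bin (side image 328,125), tee still in the bin, tray flat with both fittings on the mat. Carry to the fixture.

```bash
python3 -m inch '.02 -.1 0 0 0 0 -1;.02 -.3 0 0 0 0 -1;.02 -.5 0 0 0 0 -1;.02 -.7 0 0 0 0 -1;.02 -.8 0 0 0 0 -1;.02 -.8 0 0 0 0 -1;.02 -.8 0 0 0 0 -1;.02 -.8 0 0 0 0 -1;.02 -.8 0 0 0 0 -1;.02 -.6 0 0 0 0 -1;.02 -.4 0 0 0 .3 -1;.02 -.2 0 0 0 .3 -1'; python3 -m inch '0 0 0 0 0 .24 -1;0 0 0 0 0 0 -1;0 0 0 0 0 0 -1';python3 go.py .5175 -.0065 .065 -10.2
python3 - <<'E'
from h import *
out=[]
for c in ('top','side'):
    p=manip.capture(c);s=manip.state()['tool_pos']
    for n in('valve','cradle'):
        for r in manip.pinpoint(p,n)[:1]: print(c,n,np.round(r['at'],4),round(r['confidence'],2))
    for r in manip.regions_of(p,'valve')[:1]:
        C=cloud(p);m=r['pixels']&(p['depth']>0);Q=C[m];Q=Q[abs(Q[:,2]-.13)<.03]
        d=np.radians(-10.2);a=(Q[:,:2]-s[:2])@[np.cos(d),np.sin(d)];print(c,len(a),'extent along x rel tool',np.percentile(a,[0,2,98,100]).round(3))
    out.append(cv2.resize(p['frame'][(slice(120,260),slice(230,370))][:,:,::-1] if c=='top' else p['frame'][160:280,190:340,::-1],(400,400)))
cv2.imwrite('pics/c5.png',np.hstack(out))
E
```

```text
t: 24.92
tool_pos: [0.5171, -0.0073, 0.1284]
tool_rot: [0.997, -0.071, -0.001, -0.0]
force: [-0.2, -0.9, -3.1]
grip_width: 0.0286
grasp_force: 59.6
t: 25.3
tool_pos: [0.5183, -0.0107, 0.1284]
tool_rot: [0.996, -0.089, -0.0, 0.0]
force: [-0.4, 0.4, -2.3]
grip_width: 0.029
grasp_force: 59.6
t 25.3 pos [ 0.5183 -0.0107  0.1284] yaw -10.18 q6 1.51 w 0.029 gf 59.62687969207764 F [-0.4  0.4 -2.3]
shift units now [-0.03 -0.08  1.27] after turn [-0.03 -0.08  1.27] rot units [0. 0. 0.]
side valve [ 0.5215 -0.0099  0.1211] 0.77
side cradle [ 0.5174 -0.0068  0.0243] 0.69
side 388 extent along x rel tool [-0.044 -0.043  0.045  0.047]
```

View pics/c5.png

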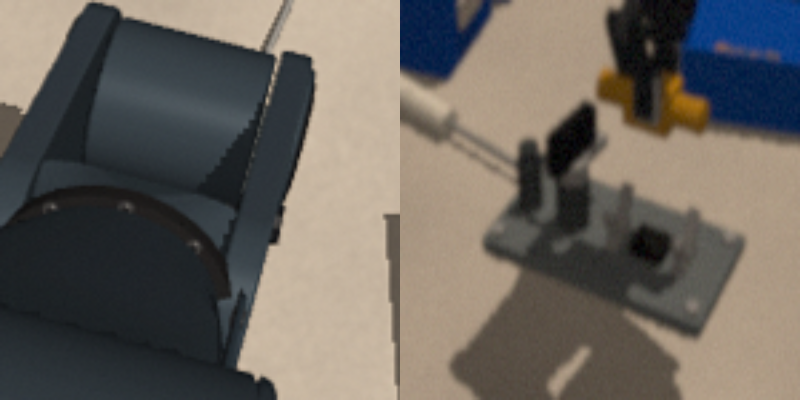

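The valve hangs level above the V supports (side crop 655,100; Vs at 625 and 690), aligned with them. Lowering.

```bash
python3 -m inch '-.02 -.08 .1 0 0 0 -1;0 0 .25 0 0 0 -1;0 0 .3 0 0 0 -1;0 0 .3 0 0 0 -1;0 0 .25 0 0 0 -1;0 0 .2 0 0 0 -1;0 0 .15 0 0 0 -1;0 0 .1 0 0 0 -1;0 0 0 0 0 0 -1;0 0 0 0 0 0 -1';python3 go.py .5175 -.0065 .036 -10.2
```

```text
t: 26.95
tool_pos: [0.5185, -0.0064, 0.0461]
tool_rot: [0.996, -0.089, 0.0, 0.0]
force: [-0.6, 0.3, -3.2]
grip_width: 0.0286
grasp_force: 59.7
t 26.95 pos [ 0.5185 -0.0064  0.0461] yaw -10.17 q6 1.52 w 0.0286 gf 59.65496063232422 F [-0.6  0.3 -3.2]
shift units now [-0.02  0.    0.2 ] after turn [-0.02  0.    0.2 ] rot units [ 0.   -0.01  0.  ]
```

```bash
python3 -m inch '0 0 .05 0 0 0 -1;0 0 .03 0 0 0 -1;0 0 .03 0 0 0 -1;0 0 0 0 0 0 -1'
```

```text
t: 27.45
tool_pos: [0.5181, -0.0064, 0.0402]
tool_rot: [0.996, -0.089, -0.0, -0.0]
force: [0.2, 0.0, -2.2]
grip_width: 0.0287
grasp_force: 59.7
```

```bash
python3 -m inch '0 0 .03 0 0 0 -1;0 0 .02 0 0 0 -1;0 0 0 0 0 0 -1'; python3 -m inch '0 0 .02 0 0 0 -1;0 0 .02 0 0 0 -1;0 0 0 0 0 0 -1'
```

```text
t: 27.82
tool_pos: [0.5181, -0.0064, 0.0377]
tool_rot: [0.996, -0.089, -0.0, -0.0]
force: [0.6, 0.9, -2.2]
grip_width: 0.029
grasp_force: 59.7
t: 28.2
tool_pos: [0.5184, -0.007, 0.0362]
tool_rot: [0.996, -0.088, 0.0, 0.0]
force: [-1.3, -4.0, 1.6]
grip_width: 0.0284
grasp_force: 60.4
```

```bash
python3 -m inch '0 .01 .02 0 0 0 -1;0 0 0 0 0 0 -1'
```

```text
t: 28.45
tool_pos: [0.5184, -0.0071, 0.0358]
tool_rot: [0.996, -0.088, 0.001, 0.0]
force: [-1.9, -3.0, 7.8]
grip_width: 0.029
grasp_force: 61.2
```

```bash
python3 -m inch '0 0 0 0 0 0 -.3;0 0 0 0 0 0 -.1;0 0 0 0 0 0 .2;0 0 0 0 0 0 .4;0 0 0 0 0 0 .4;0 0 -.2 0 0 0 .4;0 0 -.4 0 0 0 .4;0 0 -.7 0 0 0 .4;0 0 -.8 0 0 0 .4;0 0 -.6 0 0 0 .4;0 0 -.2 0 0 0 .4;0 0 0 0 0 0 .4'
python3 - <<'E'
from h import *
for c in ('top','side'):
    p=manip.capture(c);s=manip.state()['tool_pos'];C=cloud(p)
    for n in('valve','cradle','clamp_grip'):
        for r in manip.pinpoint(p,n)[:1]: print(c,n,np.round(r['at'],4),round(r['confidence'],2))
    for r in manip.regions_of(p,'valve')[:1]:
        m=r['pixels']&(p['depth']>0);Q=C[m];print(c,len(Q),np.percentile(Q,[5,50,95],axis=0).round(3).tolist())
p=manip.capture('side');cv2.imwrite('pics/c6.png',cv2.resize(p['frame'][160:280,190:340,::-1],(500,400)))
E
python3 go.py .594 -.019 .135 70
```

```text
t: 29.95
tool_pos: [0.5181, -0.0068, 0.1802]
tool_rot: [0.996, -0.089, 0.0, 0.0]
force: [0.3, 0.2, 0.3]
grip_width: 0.0596
grasp_force: 0.0
top cradle [0.4539 0.3286 0.0749] 0.67
side valve [ 0.5217 -0.0072  0.0316] 0.59
side cradle [ 0.5194 -0.0057  0.0268] 0.61
side clamp_grip [ 0.5925 -0.0212  0.0859] 0.64
t 30.5 pos [ 0.5181 -0.0069  0.1795] yaw -10.17 q6 1.52 w 0.0599 gf 0.0 F [-0.3 -0.3 -0.3]
shift units now [ 1.54 -0.03  0.89] after turn [0.29 1.51 0.89] rot units [ -0.     0.   -10.02]
```

View pics/c6.png

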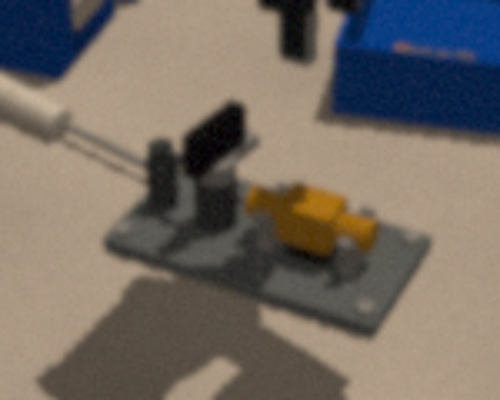

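Valve sits straight and low in both Vs (crop 315,220); knob bar at (215,135), post at (160,175). Now the knob.

```bash
python3 -m inch '.5 0 0 0 0 0 -.06;.7 0 0 0 0 0 -.06;.3 -.02 0 0 0 -.5 -.06;0 0 0 0 0 -1 -.06;0 0 0 0 0 -1 -.06;0 0 0 0 0 -1 -.06;0 0 0 0 0 -1 -.06;0 0 0 0 0 -1 -.06;0 0 0 0 0 -1 -.06;0 0 0 0 0 -1 -.06;0 0 0 0 0 -1 -.06;0 0 0 0 0 -1 -.06'; python3 -m inch '0 0 0 0 0 -.5 -.06;0 0 0 0 0 0 -.06';python3 go.py .5935 -.019 .074 69.8
```

```text
t: 32.0
tool_pos: [0.592, -0.0191, 0.1797]
tool_rot: [0.838, 0.545, -0.0, -0.0]
force: [0.0, 0.1, 0.0]
grip_width: 0.0403
grasp_force: 0.0
t: 32.25
tool_pos: [0.5921, -0.0191, 0.1797]
tool_rot: [0.82, 0.572, -0.0, -0.0]
force: [0.3, 0.7, 1.2]
grip_width: 0.0402
grasp_force: 0.0
t 32.25 pos [ 0.5921 -0.0191  0.1797] yaw 69.78 q6 0.13 w 0.0402 gf 0.0 F [0.3 0.7 1.2]
shift units now [0.01 0.03 2.11] after turn [0.01 0.03 2.11] rot units [-0. -0. -0.]
```

```bash
python3 -m inch '0 .03 .2 0 0 0 -.06;0 0 .4 0 0 0 -.06;0 0 .5 0 0 0 -.06;0 0 .4 0 0 0 -.06;0 0 .3 0 0 0 -.06;0 0 .2 0 0 0 -.06;0 0 .1 0 0 0 -.06;0 0 0 0 0 0 -.06'; python3 -m inch '0 0 0 0 0 0 -.4;0 0 0 0 0 0 -1;0 0 0 0 0 0 -1;0 0 0 0 0 0 -1' 25
```

```text
t: 33.25
tool_pos: [0.5936, -0.0197, 0.0748]
tool_rot: [0.82, 0.572, 0.0, -0.0]
force: [-0.0, -0.0, 1.3]
grip_width: 0.0403
grasp_force: 0.0
t: 33.75
tool_pos: [0.5939, -0.0197, 0.0755]
tool_rot: [0.82, 0.572, 0.0, 0.0]
force: [-0.3, 0.6, 5.5]
grip_width: 0.0136
grasp_force: 27.4
```

```bash
python3 -m inch '0 0 -.01 0 0 .4 -1;0 0 0 0 0 .8 -1;0 0 0 0 0 .8 -1;0 0 0 0 0 .8 -1;0 0 0 0 0 .8 -1;0 0 0 0 0 .8 -1' 40; python3 -m inch '0 0 0 0 0 .8 -1;0 0 0 0 0 .8 -1;0 0 0 0 0 .8 -1;0 0 0 0 0 .8 -1;0 0 0 0 0 .8 -1;0 0 0 0 0 .8 -1;0 0 0 0 0 .6 -1;0 0 0 0 0 0 -1'; python3 go.py .5935 -.019 .074 -10.2
```

```text
t: 34.5
tool_pos: [0.5942, -0.02, 0.0756]
tool_rot: [0.955, 0.296, 0.001, 0.001]
force: [-0.2, -0.3, 1.4]
grip_width: 0.0134
grasp_force: 42.2
t: 35.5
tool_pos: [0.5944, -0.0205, 0.0756]
tool_rot: [0.997, -0.074, 0.001, 0.001]
force: [1.0, -3.0, 1.3]
grip_width: 0.0131
grasp_force: 42.2
t 35.5 pos [ 0.5944 -0.0205  0.0756] yaw -8.54 q6 1.5 w 0.0131 gf 42.16086566448212 F [ 1.  -3.   1.3]
shift units now [-0.02 -0.03  0.03] after turn [-0.02 -0.03  0.03] rot units [ 0.01 -0.01  0.21]
```

Turned 78°; past the click, at its stop. Release and rise.

```bash
python3 -m inch '0 0 0 0 0 0 -.4;0 0 0 0 0 0 -.06;0 0 0 0 0 0 -.06;0 0 0 0 0 0 -.06;0 0 -.3 0 0 0 -.06;0 0 -.6 0 0 0 -.06;0 0 -.9 0 0 0 -.06;0 0 -.9 0 0 0 -.06;-.5 -.5 -.9 0 0 0 -.06;-.8 -.8 -.3 0 0 0 -.06;-.4 -.4 0 0 0 0 -.06;0 0 0 0 0 0 -.06'
python3 - <<'E'
from h import *
for c in ('top','side'):
    p=manip.capture(c);s=manip.state()['tool_pos']
    for n in('valve','cradle','clamp_grip','tray','tee'):
        for r in manip.pinpoint(p,n)[:1]: print(c,n,np.round(r['at'],4),round(r['confidence'],2))
a=cv2.resize(p['frame'][160:280,190:340,::-1],(500,400));b=cv2.resize(p['frame'][:,:,::-1],(300,225))
b=np.vstack([b,np.zeros((175,300,3),np.uint8)]);cv2.imwrite('pics/c7.png',np.hstack([a,b]))
E
```

```text
t: 37.0
tool_pos: [0.5207, 0.0786, 0.2718]
tool_rot: [0.997, -0.073, 0.001, -0.0]
force: [-0.3, -0.5, -0.2]
grip_width: 0.04
grasp_force: 0.0
top valve [ 0.5251 -0.006   0.0219] 0.9
top cradle [ 0.5209 -0.0073  0.0275] 0.96
top clamp_grip [ 0.5942 -0.0156  0.0895] 0.62
top tray [0.4293 0.3754 0.0089] 0.73
top tee [ 0.4831 -0.2606  0.0078] 0.95
side valve [ 0.5211 -0.0063  0.0274] 0.68
side cradle [ 0.5189 -0.0074  0.0256] 0.88
side clamp_grip [ 0.592  -0.0225  0.0874] 0.68
side tray [0.4573 0.3288 0.0057] 0.94
```

View pics/c7.png

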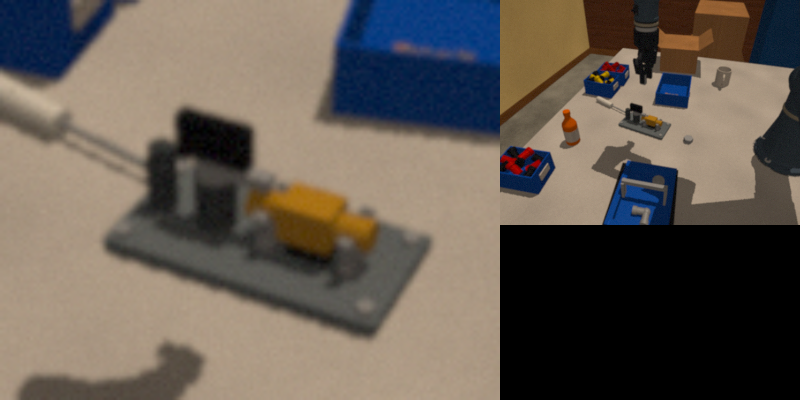

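The knob bar (crop 215,135) now lies along the valve with the toe above its end (255,185), the valve is seated, and the tray is flat on the mat. Hand in.

```bash
python3 -c "
from bench import manip
print(manip.finish_job())"
```

```text
the job is handed in; nothing more can be done
None
```

The job is handed in at about 37 s of the 72 s allowed: the last pictures show the tray flat on the mat with its fittings, the valve seated in the Vs, the clamp closed over its end and the tee still in the bin; no verdict was returned.

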